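# Serve the pink doughnut from the lever-lid bin

### The arm

A 6-joint arm with a two-finger parallel gripper is mounted at the origin on the work surface. World frame = base frame: x ahead of the robot, y to its left, z up, the work surface at z = 0. Lengths are in m, angles in rad, forces in N, time in s.
With the tool pointing down it reaches from about 0.275 to 1 m from the base axis. Payload 8.4 kg.
Tool frame: the origin (TCP) lies midway between the tips of the shut fingers; the grasp point (between the pads) lies 19 mm behind it; z points along the fingers, y is the line along which they close (so a half turn about z gives the same grasp; the last joint's range is limited). The gripper opens to 85 mm and grips with 20 to 120 N. Pads are 22 mm wide; open, the fingers measure 114 mm over their backs; the gripper's body (76 mm by 85 mm) begins 54 mm behind the grasp point. The pads swing forward as they close: fully open they stand 13 mm farther back than shut.
Start: joints at [-1.239, 0.353, 1.633, -0, 1.155, -0.002], TCP at [0.205, -0.591, 0.231] pointing down, gripper open.
Joint ranges: [-2.63, 2.63], [-0.92, 2.1], [0.06, 2.66], [-1.3, 4.44], [0, 2.69], [-3.02, 3.02]. Speed limits (rad/s): [2.22, 2.22, 2.79, 3.14, 3.14, 3.14].

### API

Orientations are given as a rotation vector (axis times angle).
In Python, from bench import manip, vision, job gives the robot as it stands. The module is installed in compiled form; this text tells all that it offers.
- The arm moves only by the tool jog_arm, never from a script. Its argument "plan" is a list of rows, each an object with "fingers": the closure in counts, from 0 (fully open) to 255 (shut); "delta_pos": the shift along the world's x, y, z in m, a list of three; "rot": the turn, a rotation vector about the world's x, y, z in rad, a list of three. A call has 1 to 12 rows; each row shifts and turns the commanded pose from where the row before left it; what a row does not reach is not made up. A row lasts 1/8 s, in which the tool goes at most 62.5 mm and 10.7 degrees, less where a joint would pass 70% of its speed; a pose out of reach is approached as far as the arm can. A call with a gripper value outside its range is refused whole. The fingers move at their own pace and stop on an object; the grip force is fixed at half the most. Time passes only in rows, so rows that do not move let the fingers close. It gives the time, the measured TCP pose, the force, the opening and the grip force at its end, in the units of the state.
- manip.observe(): the state, without advancing time (a new reading comes with each control period).
- vision.snapshot(name): name is "scene" or "top" or "wrist"; returns a dict with "pixels" (400x640x3 uint8, red, green, blue), "K" (3x3 intrinsics, pixels), "rvec" (rotation vector, rad) and "tvec" (3), from world to camera coordinates, as OpenCV has them. Camera axes: x right, y down, z forward; pixel columns grow to the right and rows downward; lengths in m; the calibration is good to about 2 mm. A picture is of the moment at which its call begins. There is no depth.
- job.finish_job(): hands the job in; it is judged then, once.
The state is a dict: "t": time; "qpos": joint angles; "qd": joint speeds; "tau": joint torques, N m; "ee_pos": TCP position; "eef_rot": TCP orientation; "ft_force": force on the tool from outside, world axes, zero at the start; "moment": the same for the moment, N m; "finger_gap": finger opening in m; "finger_force": force on a finger pad.
Only numpy, scipy, OpenCV 4.12 (cv2) and the standard library are available. Lean on these libraries where they do the work, as an engineer would, in place of code of your own. Each camera call takes 0.05 s, during which the arm holds its last target. There are 200 camera calls.

### The job

Serve the pink-iced doughnut from the twin gravity bin: with your fingertips press the red lever beside its compartment all the way down to the stop, so that the linked clear lid swings fully open, and keep it down until the doughnut has slid out onto the tray. Then ease the lever back up under your fingertips so that the lid comes down gently and shuts without slamming, and take your hand clear. Do not touch the doughnuts or the lids, do not grip or force the lever, keep the other compartment shut and leave everything else where it stands.

Things in the scene. Friction and masses are not known exactly. Their poses are not given: they have to be found in the camera images.
- bin: Fixed black twin doughnut bin, 245 mm deep (x), 223 wide (y), 259 high, clear roof. Origin on the counter under its middle; x to its back, y to its left seen from the robot. Two compartments, centres at y = +54 and -54 mm; in each a polished chute slopes 27 degrees down to the front (-x), ending over the tray, closed by a clear lid. Once a lid is open its doughnut slides out by itself in about 1 s.
- lid_left (a joint): Angle of the left lid (rad): 0 shut, 0.85 fully open (stop). Clear steel-framed panel 102 mm wide, 350 g, hinged at its top (x = -30 mm, 250 mm high); lower edge 185 mm from the hinge, swings forward and up to x = -215 mm. No damper, no catch: it falls shut when its lever is let go. Lid angle = 2.93 x lever angle (pull rod), so 9.4 rad per metre of pad travel.
- lid_right (a joint): Angle of the right lid, the same as the left one.
- lever_left: Steel lever on the left outer side of the bin, linked only to the left lid. Origin: middle of the top face of its pad (red, black rubber inlay, 42 x 46 mm, 12 thick), at rest 201 mm above the counter, 205 mm in front of the bin's origin, 195 mm to its left. Pivot 313 mm behind the pad; pad travels 90 mm straight down to its stop (under 10 mm along x), clear below; takes 2 to 4 N to the hard stop.
- lever_right: Steel lever on the right (-y) outer side of the bin, linked only to the right lid: the mirror image of the left one. Origin: middle of the top face of its pad.
- pink_doughnut: Ring doughnut with pink icing and coloured sprinkles, 92 mm across, 34 mm thick, 75 g. Starts in one of the two compartments (left or right varies) lying on the chute behind the shut lid. Origin at the centre of its underside, z out of the iced face.
- sugar_doughnut: Plain golden ring doughnut with sugar grains, the same size, lying in the other compartment; it must stay there. Origin at the centre of its underside.
- tray: Loose take-out tray, steel with red-printed waxed paper, 190 mm (x) by 220 (y), standing in front of the bin under the ends of both chutes (59 mm above the counter). Its floor slopes 14 degrees down to the front (-x), 55 mm above the counter at the rear, 31 in the middle, 8 in front; front rim 28 mm, side rims 20 mm, open at the rear. Origin on the counter under its centre, axes parallel to the bin's.
- sprinkle_jar: Amber glass jar with white cap, 64 mm across, 110 mm high, beside the bin. Origin under its centre.
- cup_stack: Stack of white paper cups, 83 mm across, about 120 mm high, beside the bin. Origin under its centre.
- tongs: Steel pastry tongs with red tips, 240 mm long, 60 mm wide, 16 mm high, lying on the counter to the left. Origin under their middle.
- mug: White mug, 80 mm across, 92 mm high, on the counter to the right. Origin under its centre.
- napkin_box: Dark steel napkin box, 100 by 160 by 110 mm high, on the counter to the left. Origin under its centre.

How it is judged:
On the way:
1. one lid is pressed fully open by its lever (at least 0.78 rad of 0.85) for 0.3 s (value of joint any of lid_left, lid_right above 0.78 rad), for 0.3 s.
At the end, for the whole second after the job is handed in: Both lids are shut (under 0.03 rad), the pink doughnut lies still and flat on the sloping floor of the tray (within 0.35 rad of level, in the front half), the sugared doughnut is still in its compartment (within 15 mm) and the tray within 40 mm of where it stood (value of joint each of lid_left, lid_right below 0.03 rad and x of pink_doughnut in the frame of tray between -0.07 and 0 m and y of pink_doughnut in the frame of tray between -0.075 and 0.075 m and z of pink_doughnut in the frame of tray below 0.04 m and angle between the z axis of pink_doughnut and the z axis of tray, either way round below 0.35 rad and linear speed of pink_doughnut below 0.02 m/s and not (distance of sugar_doughnut from where it was at the start of the episode above 0.015 m) and not (distance of tray from where it was at the start of the episode above 0.04 m)); the robot touches nothing.
It fails at once if a lid slams: it closes faster than 1.4 rad/s (0.26 m/s at its edge) in the last 0.2 rad before it is shut ((value of joint lid_left below 0.2 rad and velocity of joint lid_left below -1.4 rad/s) or (value of joint lid_right below 0.2 rad and velocity of joint lid_right below -1.4 rad/s)).
It fails at once if the wrong compartment is opened: both lids open at once, or the sugared doughnut moved by more than 15 mm (value of joint each of lid_left, lid_right above 0.1 rad or distance of sugar_doughnut from where it was at the start of the episode above 0.015 m).
It fails at once if the robot touches a doughnut or a lid (more than 0.5 N) (contact force between any of the arm, the fingers and pink_doughnut above 0.5 N or contact force between any of the arm, the fingers and sugar_doughnut above 0.5 N or contact force between any of the arm, the fingers and lid_left above 0.5 N or contact force between any of the arm, the fingers and lid_right above 0.5 N).
It fails at once if a lever is gripped or forced (more than 60 N), or pressed with another part than the fingers (more than 2 N) (contact force between the fingers and lever_left above 60 N or contact force between the fingers and lever_right above 60 N or contact force between the arm and lever_left above 2 N or contact force between the arm and lever_right above 2 N).
It fails at once if the tray is lifted or moved by more than 40 mm, or a jar, cup stack, tongs, mug or napkin box by more than 20 mm (distance of tray from where it was at the start of the episode above 0.04 m or height (world z) of tray above 0.015 m or distance of any of sprinkle_jar, cup_stack, tongs, mug, napkin_box from where it was at the start of the episode above 0.02 m).
It also fails if it takes over 45 s, if anything falls off the work surface, if the arm or the gripper's body presses on something with over 40 N, if the wrist force passes 120 N, or if a joint passes its speed limit or range.

## Working session

There is one attempt and no reset: what is moved stays moved. The work goes in short steps, Python scripts to look and compute and a tool call to move; the robot and the scene stay as the last step left them, time stands still between calls to the robot, and variables do not carry over. Pictures are saved under pics/ and viewed, at most 10 in all, crops included, and the job is handed in when it is done.

Besides the shell and the picture viewer there is one more tool, called as a command line: name --argument value ..., lists and objects as JSON in quotes. jog_arm: Moves the arm, as the interface text tells. Its arguments: {"type":"object","properties":{"plan":{"type":"array"}},"required":["plan"]}

```bash
mkdir -p pics; python3 - <<'E'
from bench import manip, vision
import cv2,pickle,numpy as np
d={}
for n in("scene","top"):
    s=vision.snapshot(n); d[n]=s; cv2.imwrite(f"pics/{n}0.png",s["pixels"][...,::-1])
    R=cv2.Rodrigues(np.array(s["rvec"]))[0]; print(n,-R.T@np.array(s["tvec"]).ravel(),R[2])
pickle.dump(d,open("d.pkl","wb"))
o=manip.observe();print(o)
E
```

```text
scene [1.49956797 0.28857293 1.82732525] [-0.50324982 -0.13201663 -0.85399721]
top [0.29043332 0.03142149 1.64102305] [ 0.14722961  0.01042862 -0.98904736]
{'t': 0.1, 'qpos': array([-1.23935713e+00,  3.53602377e-01,  1.63406317e+00,  8.01839382e-06,
        1.15520467e+00, -2.40385939e-03]), 'qd': array([-0.001395  , -0.00146136, -0.00113387, -0.00162958, -0.00026679,
       -0.00112773]), 'tau': array([-1.79255130e-04, -6.06358981e+01, -3.42819500e+01, -5.35158665e-05,
        3.86592495e-03, -4.29864272e-06]), 'ee_pos': array([ 0.20465704, -0.59008473,  0.23062063]), 'eef_rot': array([-3.09668425e+00, -5.21753007e-01,  3.17173440e-04]), 'ft_force': array([-0.58493652, -0.24873439, -0.67594318]), 'moment': array([ 0.01702247, -0.02203383,  0.01168814]), 'finger_force': 0.0, 'finger_gap': 0.08512669210238433}
```

View pics/scene0.png

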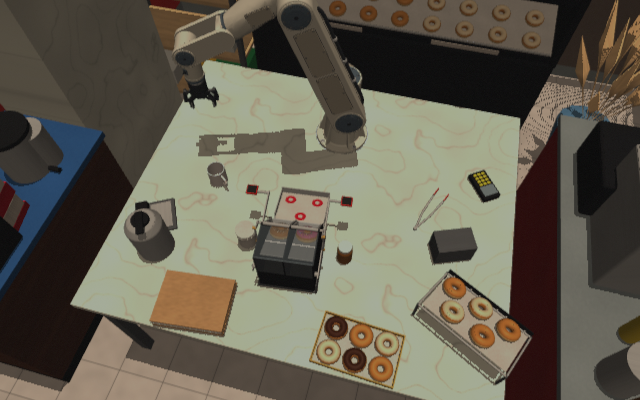

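View pics/top0.png

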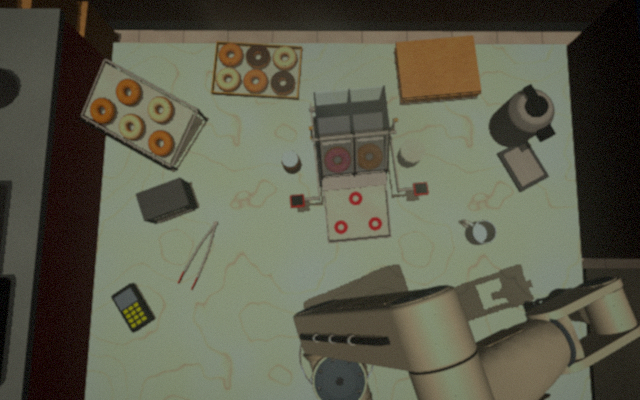

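Top view: the pink doughnut is at (337,158) and the sugar one at (368,157). Image left is +y, so pink is in the left compartment. The left pad is at about (297,201) in top and (346,201) in scene; the right pad is at (420,188) in top and (252,189) in scene. Next I triangulate the pads and check pink with a crop.

```bash
cat > h.py <<'E'
import cv2,numpy as np
def P(s): return np.array(s["K"])@np.c_[cv2.Rodrigues(np.array(s["rvec"]))[0],np.array(s["tvec"]).ravel()]
def tri(a,pa,b,pb):
    X=cv2.triangulatePoints(P(a),P(b),np.float64(pa),np.float64(pb)).ravel(); return X[:3]/X[3]
def onz(s,p,z):
    R=cv2.Rodrigues(np.array(s["rvec"]))[0]; c=-R.T@np.array(s["tvec"]).ravel()
    d=R.T@np.linalg.inv(s["K"])@[p[0],p[1],1.]; return c+d*(z-c[2])/d[2]
def red(s,u,v,w=14):
    im=s["pixels"][v-w:v+w,u-w:u+w].astype(int); r,g,b=im[...,0],im[...,1],im[...,2]
    m=((r>60)&(r>1.8*g)&(r>1.8*b)).astype(np.uint8)
    m=cv2.morphologyEx(m,cv2.MORPH_CLOSE,np.ones((7,7)))
    y,x=np.nonzero(m); q=np.array([(x.min()+x.max())/2+u-w,(y.min()+y.max())/2+v-w]); return q,(np.ptp(x)+1,np.ptp(y)+1),len(x)
E
python3 - <<'E'
import pickle; from h import *
d=pickle.load(open("d.pkl","rb")); t,s=d["top"],d["scene"]
L=[red(t,297,201),red(s,346,201)]; Rr=[red(t,420,188),red(s,252,189)]
print(L,Rr)
l=tri(t,L[0][0],s,L[1][0]); r=tri(t,Rr[0][0],s,Rr[1][0]); print(l,r,np.linalg.norm(l-r))
for q in (L,Rr): print(onz(t,q[0][0],.2),onz(s,q[1][0],.2))
a=cv2.resize(t["pixels"][70:250,270:450],None,fx=3,fy=3,interpolation=2)
b=cv2.resize(s["pixels"][170:300,230:370],(260*2,540))if 0 else None
cv2.imwrite("pics/crop.png",a[...,::-1])
E
```

```text
[(array([297.5, 201. ]), (np.int64(14), np.int64(13)), 59), (array([346.5, 201. ]), (np.int64(12), np.int64(9)), 96)] [(array([420. , 190.5]), (np.int64(13), np.int64(8)), 28), (array([251.5, 189.5]), (np.int64(12), np.int64(10)), 92)]
[0.49556709 0.12802535 0.18905092] [ 0.53408157 -0.26225541  0.18059186] 0.3922677536595111
[0.49431303 0.12589552 0.2       ] [0.50196054 0.13043383 0.2       ]
[ 0.53056203 -0.25704132  0.2       ] [ 0.54551624 -0.25708458  0.2       ]
```

View pics/crop.png

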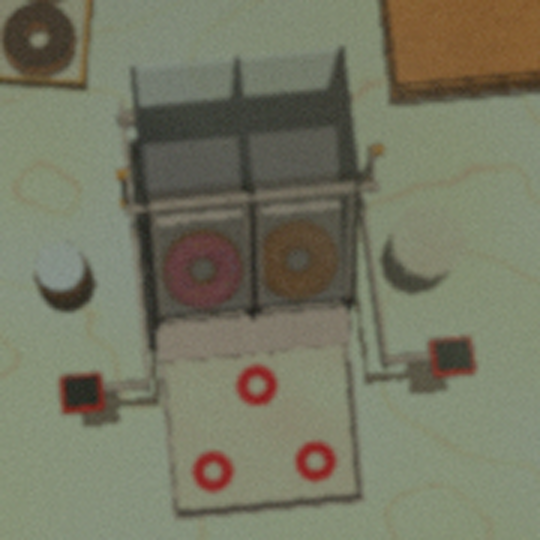

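Pink is confirmed in the left compartment, at crop (203,268). The left pad is at about (0.497, 0.128, 0.20) and the bin yaw is about +0.1 rad. The pad spacing measures 0.392 m against 0.390 m nominal, so I move above it with the fingers shut.

jog_arm --plan '[{"fingers": 255,"delta_pos": [0,0,0.05],"rot": [0,0,0]},{"fingers": 255,"delta_pos": [0,0,0.06],"rot": [0,0,0]},{"fingers": 255,"delta_pos": [0,0,0.06],"rot": [0,0,0]},{"fingers": 255,"delta_pos": [0.02,0.05,0],"rot": [0,0,0]},{"fingers": 255,"delta_pos": [0.02,0.05,0],"rot": [0,0,0]},{"fingers": 255,"delta_pos": [0.02,0.05,0],"rot": [0,0,0]},{"fingers": 255,"delta_pos": [0.02,0.05,0],"rot": [0,0,0]},{"fingers": 255,"delta_pos": [0.02,0.05,0],"rot": [0,0,0]},{"fingers": 255,"delta_pos": [0.02,0.05,0],"rot": [0,0,0]},{"fingers": 255,"delta_pos": [0.02,0.05,0],"rot": [0,0,0]},{"fingers": 255,"delta_pos": [0.02,0.05,0],"rot": [0,0,0]},{"fingers": 255,"delta_pos": [0.02,0.05,0],"rot": [0,0,0]}]'

```text
t: 1.6
ee_pos: [0.3849, -0.1388, 0.4012]
eef_rot: [3.098, 0.521, 0.0]
ft_force: [0.2, -0.1, 0.0]
finger_gap: 0.0003
finger_force: 0.0
```

jog_arm --plan '[{"fingers": 255,"delta_pos": [0.018,0.045,0],"rot": [0,0,0]},{"fingers": 255,"delta_pos": [0.018,0.045,0],"rot": [0,0,0]},{"fingers": 255,"delta_pos": [0.018,0.045,0],"rot": [0,0,0]},{"fingers": 255,"delta_pos": [0.018,0.045,0],"rot": [0,0,0]},{"fingers": 255,"delta_pos": [0.018,0.045,0],"rot": [0,0,0]},{"fingers": 255,"delta_pos": [0.018,0.045,-0.03],"rot": [0,0,0]},{"fingers": 255,"delta_pos": [0,0,-0.03],"rot": [0,0,0]},{"fingers": 255,"delta_pos": [0,0,0],"rot": [0,0,0]}]'

```text
t: 2.6
ee_pos: [0.4913, 0.1295, 0.3389]
eef_rot: [3.097, 0.523, -0.008]
ft_force: [-0.8, -0.4, 0.1]
finger_gap: 0.0001
finger_force: 0.0
```

```bash
python3 - <<'E'
from bench import manip, vision
from h import *
import pickle
s=vision.snapshot("wrist"); t=vision.snapshot("scene")
pickle.dump((s,t),open("w.pkl","wb"))
o=manip.observe(); print(o["ee_pos"],o["qpos"])
w=P(s)@np.r_[o["ee_pos"],1]; print("tcp px",w[:2]/w[2])
w=P(s)@np.r_[.497,.128,.2,1]; print("pad px",w[:2]/w[2])
cv2.imwrite("pics/w1.png",s["pixels"][...,::-1])
E
```

```text
[0.49284028 0.12926593 0.34194808] [ 2.53622337e-01  7.71986912e-02  1.73668857e+00 -8.68033331e-05
  1.32767651e+00  1.49090277e+00]
tcp px [313.99809126 263.89544885]
pad px [315.42302307 180.06933107]
```

View pics/w1.png

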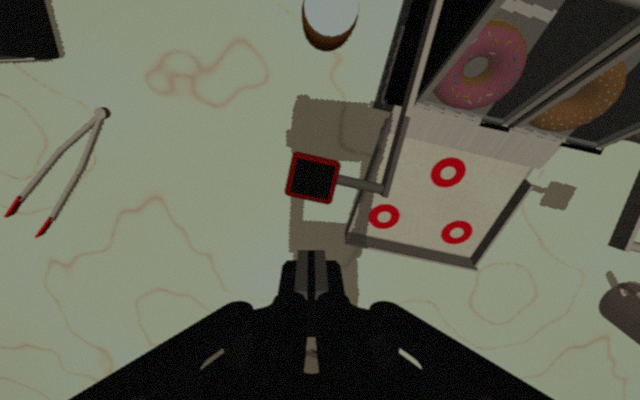

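The wrist view shows the left pad centred at (313,178), 2–3 px from the prediction at (315,180), with the pink doughnut at (487,65) in that compartment. The pad is therefore at about (0.499, 0.130), and I descend over it, biased slightly outward.

jog_arm --plan '[{"fingers": 255,"delta_pos": [0.006,0.004,-0.03],"rot": [0,0,0]},{"fingers": 255,"delta_pos": [0,0,-0.04],"rot": [0,0,0]},{"fingers": 255,"delta_pos": [0,0,-0.03],"rot": [0,0,0]},{"fingers": 255,"delta_pos": [0,0,-0.02],"rot": [0,0,0]},{"fingers": 255,"delta_pos": [0,0,-0.01],"rot": [0,0,0]},{"fingers": 255,"delta_pos": [0,0,-0.005],"rot": [0,0,0]},{"fingers": 255,"delta_pos": [0,0,-0.005],"rot": [0,0,0]},{"fingers": 255,"delta_pos": [0,0,-0.005],"rot": [0,0,0]},{"fingers": 255,"delta_pos": [0,0,0],"rot": [0,0,0]}]'

```text
t: 3.82
ee_pos: [0.4987, 0.1335, 0.1962]
eef_rot: [-3.098, -0.522, 0.0]
ft_force: [0.1, -0.4, -0.7]
finger_gap: 0.0006
finger_force: 0.0
```

```bash
python3 - <<'E'
from bench import manip, vision
from h import *
s=vision.snapshot("wrist"); t=vision.snapshot("scene")
o=manip.observe(); print(o["ee_pos"],o["ft_force"])
a=cv2.resize(t["pixels"][150:300,230:400],None,fx=2.3,fy=2.3,interpolation=2)
b=s["pixels"][100:300,200:400]; b=cv2.resize(b,(400,345))
cv2.imwrite("pics/c2.png",np.hstack([a,b])[...,::-1])
E
```

```text
[0.49883568 0.13354205 0.19643009] [ 0.34528914 -0.01419616 -0.33516086]
```

View pics/c2.png

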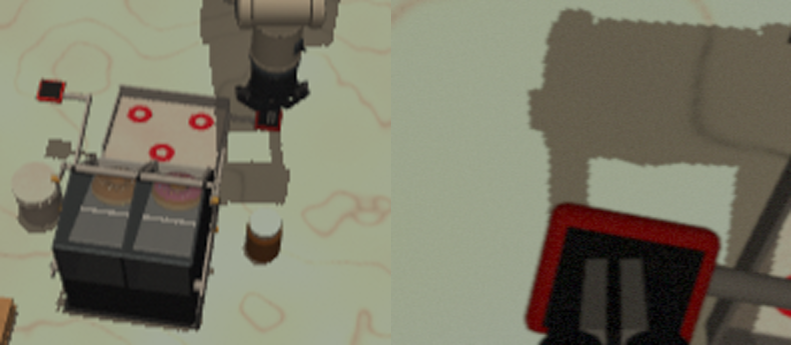

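The fingertips are over the middle of the pad, at about (615,295) in the wrist half, but the force is still about zero. I press on gently.

jog_arm --plan '[{"fingers": 255,"delta_pos": [0,0,-0.005],"rot": [0,0,0]},{"fingers": 255,"delta_pos": [0,0,-0.005],"rot": [0,0,0]},{"fingers": 255,"delta_pos": [0,0,-0.005],"rot": [0,0,0]},{"fingers": 255,"delta_pos": [0,0,0],"rot": [0,0,0]}]'

```text
t: 4.42
ee_pos: [0.4985, 0.1334, 0.1807]
eef_rot: [3.098, 0.522, -0.001]
ft_force: [-0.8, 0.1, 0.2]
finger_gap: -0.0
finger_force: 0.0
```

```bash
python3 - <<'E'
from bench import manip, vision
from h import *
s=vision.snapshot("wrist"); t=vision.snapshot("top")
for i in range(3):
    o=manip.observe(); print(o["ee_pos"],o["ft_force"]); vision.snapshot("top")
a=cv2.resize(t["pixels"][130:250,270:400],None,fx=2.9,fy=2.9,interpolation=2)
b=cv2.resize(s["pixels"][100:300,200:400],(400,a.shape[0]))
cv2.imwrite("pics/c3.png",np.hstack([a,b])[...,::-1])
E
```

```text
[0.49877752 0.13347699 0.18117487] [ 0.31832772  0.26003306 -0.69204505]
[0.49887536 0.13351233 0.18132771] [ 0.23499431 -0.03748907 -0.80685311]
[0.49890808 0.13351924 0.18136177] [ 0.28808098 -0.06116543  1.2911292 ]
```

View pics/c3.png

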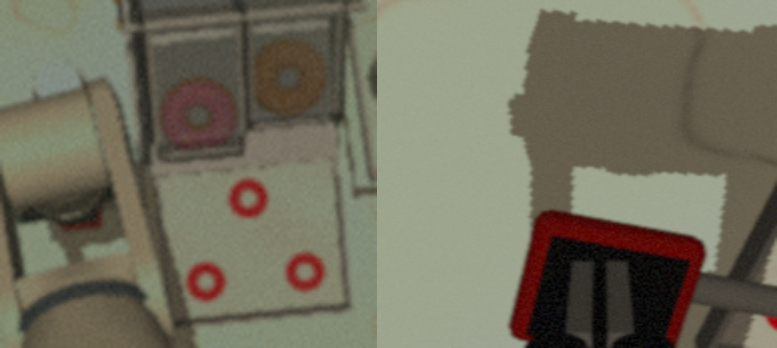

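The lever is moving: the pink lid has cracked open (doughnut at (198,115), lid edge near (200,150)) and the force is about 1 N. I continue to near the stop.

jog_arm --plan '[{"fingers": 255,"delta_pos": [0,0,-0.01],"rot": [0,0,0]},{"fingers": 255,"delta_pos": [0,0,-0.012],"rot": [0,0,0]},{"fingers": 255,"delta_pos": [0,0,-0.012],"rot": [0,0,0]},{"fingers": 255,"delta_pos": [0,0,-0.012],"rot": [0,0,0]},{"fingers": 255,"delta_pos": [0,0,-0.01],"rot": [0,0,0]},{"fingers": 255,"delta_pos": [0,0,-0.006],"rot": [0,0,0]},{"fingers": 255,"delta_pos": [0,0,-0.004],"rot": [0,0,0]},{"fingers": 255,"delta_pos": [0,0,-0.002],"rot": [0,0,0]},{"fingers": 255,"delta_pos": [0,0,0],"rot": [0,0,0]}]'

```text
t: 5.8
ee_pos: [0.4988, 0.1335, 0.1134]
eef_rot: [3.098, 0.522, 0.0]
ft_force: [0.4, -0.6, 2.0]
finger_gap: 0.0002
finger_force: 0.8
```

jog_arm --plan '[{"fingers": 255,"delta_pos": [0,0,-0.001],"rot": [0,0,0]},{"fingers": 255,"delta_pos": [0,0,-0.001],"rot": [0,0,0]},{"fingers": 255,"delta_pos": [0,0,0],"rot": [0,0,0]}]'

```text
t: 6.18
ee_pos: [0.4988, 0.1335, 0.1113]
eef_rot: [-3.098, -0.522, -0.0]
ft_force: [0.6, -1.1, 2.5]
finger_gap: 0.0002
finger_force: 0.8
```

jog_arm --plan '[{"fingers": 255,"delta_pos": [0,0,-0.001],"rot": [0,0,0]},{"fingers": 255,"delta_pos": [0,0,0],"rot": [0,0,0]}]'

```text
t: 6.42
ee_pos: [0.4989, 0.1335, 0.1103]
eef_rot: [-3.098, -0.522, -0.0]
ft_force: [1.6, 0.7, 1.6]
finger_gap: 0.0
finger_force: 1.1
```

```bash
python3 - <<'E'
from bench import manip, vision
from h import *
s=vision.snapshot("scene"); t=vision.snapshot("top")
for i in range(3):
    o=manip.observe(); print(o["t"],o["ee_pos"],o["ft_force"]); vision.snapshot("top")
a=cv2.resize(t["pixels"][130:250,270:400],None,fx=2.9,fy=2.9,interpolation=2)
b=cv2.resize(s["pixels"][150:300,230:400],(400,a.shape[0]))
cv2.imwrite("pics/c4.png",np.hstack([a,b])[...,::-1])
E
```

```text
6.525 [0.49885131 0.13353074 0.11032171] [ 0.92738113 -0.16948278  2.49114479]
6.575 [0.49888581 0.13351423 0.11031733] [1.36697492 0.26267706 1.67101015]
6.625 [0.49887113 0.13351617 0.11032519] [1.69320409 0.73640184 2.81675216]
```

View pics/c4.png

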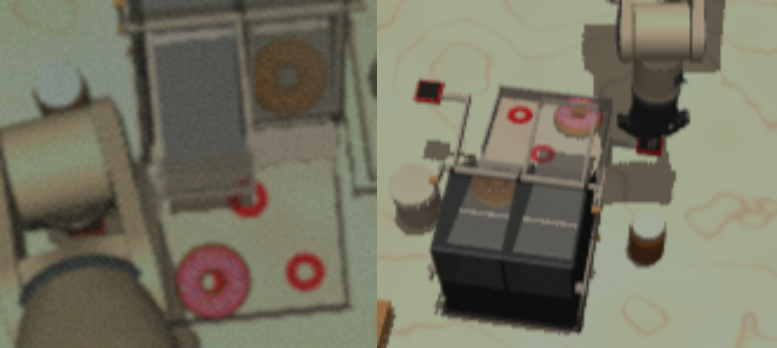

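The lid is open and the pink doughnut is already on the tray at (212,282); the sugar one hasn't moved. I step to the hard stop and watch the force.

jog_arm --plan '[{"fingers": 255,"delta_pos": [0,0,-0.001],"rot": [0,0,0]},{"fingers": 255,"delta_pos": [0,0,-0.001],"rot": [0,0,0]},{"fingers": 255,"delta_pos": [0,0,0],"rot": [0,0,0]}]'

```text
t: 7.05
ee_pos: [0.4991, 0.1335, 0.1097]
eef_rot: [-3.098, -0.522, -0.001]
ft_force: [-4.1, -2.3, 20.2]
finger_gap: 0.0002
finger_force: 10.4
```

At the stop, with 20 N at z = 0.1097. I hold for half a second, then ease back up.

jog_arm --plan '[{"fingers": 255,"delta_pos": [0,0,0],"rot": [0,0,0]},{"fingers": 255,"delta_pos": [0,0,0],"rot": [0,0,0]},{"fingers": 255,"delta_pos": [0,0,0],"rot": [0,0,0]},{"fingers": 255,"delta_pos": [0,0,0],"rot": [0,0,0]},{"fingers": 255,"delta_pos": [0,0,0.002],"rot": [0,0,0]},{"fingers": 255,"delta_pos": [0,0,0.005],"rot": [0,0,0]},{"fingers": 255,"delta_pos": [0,0,0.007],"rot": [0,0,0]},{"fingers": 255,"delta_pos": [0,0,0.007],"rot": [0,0,0]},{"fingers": 255,"delta_pos": [0,0,0.007],"rot": [0,0,0]},{"fingers": 255,"delta_pos": [0,0,0.007],"rot": [0,0,0]},{"fingers": 255,"delta_pos": [0,0,0.007],"rot": [0,0,0]},{"fingers": 255,"delta_pos": [0,0,0.007],"rot": [0,0,0]}]'

```text
t: 8.55
ee_pos: [0.499, 0.1335, 0.1579]
eef_rot: [3.098, 0.522, 0.001]
ft_force: [-0.3, -1.0, 0.9]
finger_gap: -0.0
finger_force: 0.5
```

jog_arm --plan '[{"fingers": 255,"delta_pos": [0,0,0.006],"rot": [0,0,0]},{"fingers": 255,"delta_pos": [0,0,0.005],"rot": [0,0,0]},{"fingers": 255,"delta_pos": [0,0,0.004],"rot": [0,0,0]},{"fingers": 255,"delta_pos": [0,0,0.004],"rot": [0,0,0]},{"fingers": 255,"delta_pos": [0,0,0.003],"rot": [0,0,0]},{"fingers": 255,"delta_pos": [0,0,0.003],"rot": [0,0,0]},{"fingers": 255,"delta_pos": [0,0,0.003],"rot": [0,0,0]},{"fingers": 255,"delta_pos": [0,0,0.003],"rot": [0,0,0]},{"fingers": 255,"delta_pos": [0,0,0.003],"rot": [0,0,0]},{"fingers": 255,"delta_pos": [0,0,0.003],"rot": [0,0,0]},{"fingers": 255,"delta_pos": [0,0,0.003],"rot": [0,0,0]},{"fingers": 255,"delta_pos": [0,0,0.002],"rot": [0,0,0]}]'

```text
t: 10.05
ee_pos: [0.4988, 0.1335, 0.1995]
eef_rot: [-3.098, -0.522, -0.0]
ft_force: [0.8, -0.4, 0.1]
finger_gap: -0.0001
finger_force: 0.2
```

Near the rest height now: a few more slow steps, then I lift clear.

jog_arm --plan '[{"fingers": 255,"delta_pos": [0,0,0.002],"rot": [0,0,0]},{"fingers": 255,"delta_pos": [0,0,0.002],"rot": [0,0,0]},{"fingers": 255,"delta_pos": [0,0,0.003],"rot": [0,0,0]},{"fingers": 255,"delta_pos": [0,0,0.005],"rot": [0,0,0]},{"fingers": 255,"delta_pos": [0,0,0.02],"rot": [0,0,0]},{"fingers": 255,"delta_pos": [0,0,0.05],"rot": [0,0,0]},{"fingers": 255,"delta_pos": [0,0,0.05],"rot": [0,0,0]},{"fingers": 255,"delta_pos": [-0.04,0.03,0.03],"rot": [0,0,0]},{"fingers": 255,"delta_pos": [-0.04,0.04,0],"rot": [0,0,0]},{"fingers": 255,"delta_pos": [-0.03,0.04,0],"rot": [0,0,0]},{"fingers": 255,"delta_pos": [0,0,0],"rot": [0,0,0]},{"fingers": 255,"delta_pos": [0,0,0],"rot": [0,0,0]}]'

```text
t: 11.55
ee_pos: [0.3889, 0.2434, 0.3615]
eef_rot: [3.097, 0.523, 0.001]
ft_force: [0.8, -0.4, -0.6]
finger_gap: -0.0003
finger_force: 0.0
```

```bash
python3 - <<'E'
from bench import manip, vision
from h import *
s=vision.snapshot("scene"); t=vision.snapshot("top")
import pickle; d=pickle.load(open("d.pkl","rb"))
o=manip.observe(); print(o["t"],o["ee_pos"],o["ft_force"])
print(red(s,346,201),red(d["scene"],346,201))
a=cv2.resize(t["pixels"][130:250,270:400],None,fx=2.9,fy=2.9,interpolation=2)
b=cv2.resize(s["pixels"][150:300,230:400],(400,a.shape[0]))
cv2.imwrite("pics/c5.png",np.hstack([a,b])[...,::-1])
E
```

```text
11.65 [0.38935526 0.24279794 0.36127585] [ 0.7549998  -0.60141393 -0.33843785]
(array([346.5, 201.5]), (np.int64(12), np.int64(10)), 100) (array([346.5, 201. ]), (np.int64(12), np.int64(9)), 96)
```

View pics/c5.png

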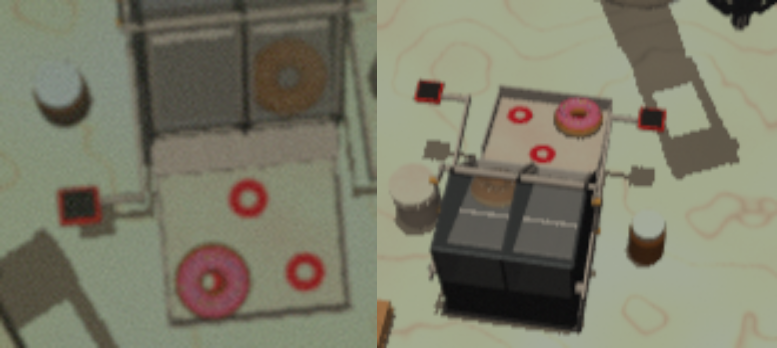

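The lid is shut, the pad is back at its rest pixel (346.5,201.5), and the sugar doughnut hasn't moved. The pink doughnut lies flat at (212,282), about 58 mm left of the tray's middle and 47 mm forward of it, within limits. I hand the job in.

```bash
python3 -c "
from bench import job
print(job.finish_job())"
```

```text
the job is handed in; nothing more can be done
None
```

The pink doughnut slid out and lies flat on the tray, the left lid was eased shut, the sugar doughnut stayed in place, and the job is handed in; no verdict was returned.

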